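# Turn a model car on its work stand to the round mark

## Task

Push the black lever post of the round work stand sideways with the fingertips, around its arc, until the needle on the opposite side of the ring points straight at the middle of the round white dot on the scale (not the white bar), then let go and leave it there. Push gently; the glue on the model car is still wet, so do not touch the car, and leave the glue bottle, the paint tin and the clamp foot where they stand.

Things in the scene. Friction and masses are not known exactly. Their poses are not given: they have to be found in the camera images.
- stand: Fixed black round base, 250 mm in diameter, 12 mm high. Origin on the ring's turning axis, at bench height; z up, x points from the axis to the middle of the scale (roughly away from the robot). On it turns an aluminium ring, 156 mm in diameter, top 26 mm above the bench.
- ring (a joint): Angle of the turning ring, rad, 0 with the needle along the stand's x axis, growing anticlockwise seen from above; stops at -1.25 and 1.25. It has friction (about 2 N at the lever post) and stays where it is left, with no spring. Needle, lever and car turn with it.
- lever_post (a point): Middle of the upright black lever post, the part to push: 14 mm in diameter, from 18 to 74 mm above the bench; this point is at 46 mm. It stands 145 mm from the turning axis, exactly opposite the needle (near the robot), on a flat steel arm 12 mm wide, top 24 mm above the bench. Its frame turns with the ring: x points from post to axis, y along the arc.
- needle_tip (a point): Tip of the slim steel needle (3 mm wide) on the far side of the ring, 120 mm from the turning axis and 19 mm above the bench. Its x axis points outward along the needle, y sideways.
- round_mark (a point): Middle of the top of the round white dot, 18 mm in diameter and 1.5 mm thick, stuck on the scale under the needle's path, 95 to 112 mm from the turning axis. This is the mark to set: the line from the turning axis along the needle must pass over its middle.
- bar_mark (a point): Middle of the top of the white bar, 26 x 8 mm and 1.5 mm thick, of the same material, stuck on the other half of the scale. Not the one to set.
- shell: White model car body on its cradle, fixed on the ring and turning with it; do not touch. Origin on the turning axis at bench height. Car 184 mm long along this y axis (across the line from lever to needle), 74 mm wide, between 26 and 74 mm above the bench; its side stays about 100 mm from the lever post.
- lever: The lever: flat steel arm and upright post, fixed to the ring. Origin on the turning axis at bench height, its -x axis points to the post.
- glue_bottle: Grey glue bottle with white dropper cap, 51 mm in diameter, 108 mm tall, standing loose beside the stand; leave alone. Origin at the middle of its underside.
- paint_tin: Small bare metal paint tin, 49 mm in diameter, 39 mm tall, loose; leave alone. Origin at the middle of its underside.
- clamp_foot: Dark steel foot of a clamp stand, 70 x 50 mm plate with a short square stub, 54 mm tall, loose; leave alone. Origin at the middle of its underside.

How it is judged:
By the outcome, as a careful person would: the job done as asked, in the order asked, and still so for the second after the job is handed in, with the robot touching nothing.
It also fails if it takes over 48 s, if anything falls off the work surface, if the arm or the gripper's body presses on something with over 40 N, if the wrist force passes 120 N, or if a joint passes its speed limit or range.

## Robot

A 6-joint arm with a two-finger parallel gripper is mounted at the origin on the work surface. World frame = base frame: x ahead of the robot, y to its left, z up, the work surface at z = 0. Lengths are in m, angles in rad, forces in N, time in s.
With the tool pointing down it reaches from about 0.375 to 0.975 m from the base axis. Payload 3.8 kg.
Tool frame: the origin (TCP) lies between the finger pads; the fingertips stand 14 mm ahead of it and the grasp point (between the pads) lies 5 mm behind it (env.finger_overhang is the y of the fingertips in the tool frame, in m); y points along the fingers, x is the direction in which the jaws open and shut, and the axes are right-handed (so a half turn about y gives the same grasp; the last joint's range is limited). The gripper opens to 85 mm and grips with 20 to 120 N. Pads are 22 mm wide; open, the fingers measure 114 mm over their backs; the gripper's body (76 mm by 85 mm) begins 54 mm behind the grasp point. The pads swing forward as they close: fully open they stand 13 mm farther back than shut.
Start: joints at [1.201, 0.264, 1.604, -0, 1.274, -0.037], TCP at [0.221, 0.638, 0.245] pointing down, gripper open.
Joint ranges: [-2.63, 2.63], [-0.94, 2.18], [0.31, 2.57], [-1.31, 4.45], [0, 2.66], [-2.55, 2.55]. Speed limits (rad/s): [2.57, 2.57, 3.14, 3.14, 3.14, 3.14].

## Interface

Orientations are given as [roll, pitch, yaw] about the fixed x, y, z axes, in that order (R = Rz(yaw) Ry(pitch) Rx(roll)).
In Python, from rig import env, kinematics, telemetry, imaging, job gives the robot as it stands. Calls block until the motion is done:
- env.goto(position, orientation): joint-space move of the TCP to a pose.
- env.servo_line(position, orientation=None, max_speed=0.15): straight line of the TCP; orientation=None keeps the orientation; max_speed is the mean speed in m/s.
- env.move_j(angles): joint-space move.
- env.gripper_to(opening, squeeze=None): opening from 0.0 (shut) to 1.0 (fully open); squeeze is the grip in N (None keeps the last); returns when the fingers have stopped.
- env.sleep(seconds).
- kinematics.inverse_kinematics(position, orientation): joint angles nearest the present ones, or None.
- telemetry.read_state(): the state.
- imaging.snapshot(name): name is "side" or "top" or "wrist"; returns (picture, depth): 400x640x3 uint8, red, green, blue; 400x640 float32, m along the optical axis (not along the pixel's ray), 0 where there is no reading.
- imaging.camera_params(name): a dict with "fx", "fy", "cx", "cy" (pixels), "distortion" ([k1, k2, p1, p2, k3] as OpenCV has them; the pictures are not rectified), "cam_to_world" (4x4, takes a point from camera to world coordinates); the wrist camera has in their place "hand_eye" (4x4, takes a point from camera to tool coordinates, whose origin is the TCP and whose axes are the tool frame's). Camera axes: x right, y down, z forward; pixel columns grow to the right and rows downward; lengths in m; the calibration is good to about 2 mm. A picture is of the moment at which its call begins: read the wrist's pose just before it. camera_params takes no time and is no camera call.
A pose or a line that the arm cannot do raises env.Unreachable and nothing moves.
- job.close_job(): hands the job in, once; it reports no verdict.
The state is a dict: "clock": time; "joint_pos": joint angles; "qd": joint speeds; "joint_torque": joint torques, N m; "eef_pos": TCP position; "eef_rot": TCP orientation; "force": force on the tool from outside, world axes, zero at the start; "moment": the same for the moment, N m; "width": opening from 0.0 (shut) to 1.0 (fully open).
Only numpy, scipy, OpenCV 4.12 (cv2) and the standard library are available. Lean on these libraries where they do the work, as an engineer would, in place of code of your own. Each camera call takes 0.05 s, during which the arm holds its last target.

## Working session

There is one attempt and no reset: what is moved stays moved. The work goes in short steps, each a Python script; the robot and the scene stay as the last script left them, time stands still between calls to the robot, and variables do not carry over. Pictures are saved under pics/ and viewed, and the job is handed in when it is done.

```bash
mkdir -p pics; ls; python3 - <<'E'
from rig import env, kinematics, telemetry, imaging, job
import cv2, numpy as np
for n in ["side","top","wrist"]:
    p,d=imaging.snapshot(n); cv2.imwrite(f"pics/{n}0.png",p[:,:,::-1]); np.savez(f"pics/{n}0.npz",p=p,d=d)
    print(n,imaging.camera_params(n))
s=telemetry.read_state(); print(s)
E
```

```text
pics
side {'fx': 439.4034341125974, 'fy': 439.4034341125974, 'cx': 307.6167016730556, 'cy': 201.35359025359043, 'distortion': array([-0.03649767,  0.        ,  0.        ,  0.        ,  0.        ]), 'cam_to_world': array([[ 0.9249663 , -0.28637817,  0.24984974,  0.39062438],
       [-0.37979386, -0.67242896,  0.63529199, -0.52015306],
       [-0.01392756, -0.68251508, -0.7307388 ,  0.6736809 ],
       [ 0.        ,  0.        ,  0.        ,  1.        ]])}
top {'fx': 466.7019776616696, 'fy': 466.7019776616696, 'cx': 319.9713517077937, 'cy': 193.7477397072558, 'distortion': array([-0.07718335,  0.        ,  0.        ,  0.        ,  0.        ]), 'cam_to_world': array([[-0.00848239, -0.99174501,  0.12794482,  0.50681682],
       [-0.99995536,  0.00787997, -0.00521382,  0.0396371 ],
       [ 0.00416258, -0.12798333, -0.99176758,  0.90013137],
       [ 0.        ,  0.        ,  0.        ,  1.        ]])}
wrist {'fx': 316.25835323706957, 'fy': 316.25835323706957, 'cx': 320.862584551676, 'cy': 202.60764887700117, 'distortion': array([-0.06081512,  0.        ,  0.        ,  0.        ,  
[... 331 characters left out ...]
000e+00,
         1.00000000e+00]])}
{'clock': 0.15, 'joint_pos': array([ 1.20111514e+00,  2.64563962e-01,  1.60506872e+00,  9.04277311e-06,
        1.27367929e+00, -3.69027990e-02]), 'qd': array([-5.68682380e-04, -2.48787921e-03, -4.48456534e-03,  2.74536741e-03,
       -5.20989412e-04,  6.91502708e-05]), 'joint_torque': array([ 8.96841648e-04, -5.15903914e+01, -3.67960489e+01, -3.28461192e-05,
        8.09138292e-03,  2.29727908e-05]), 'eef_pos': array([0.22030867, 0.63746606, 0.24425433]), 'eef_rot': array([-1.57072426,  0.00171782,  1.23801535]), 'force': array([-0.64670199, -0.28213695,  0.22615687]), 'moment': array([-0.0354465 , -0.00016755, -0.03745503]), 'width': 1.0001576659797664}
```

View pics/top0.png

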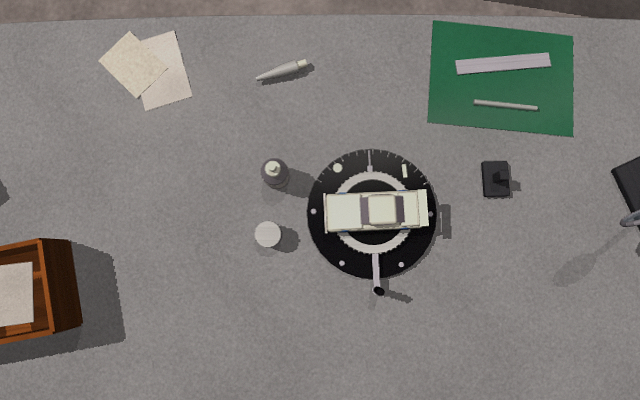

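View pics/side0.png

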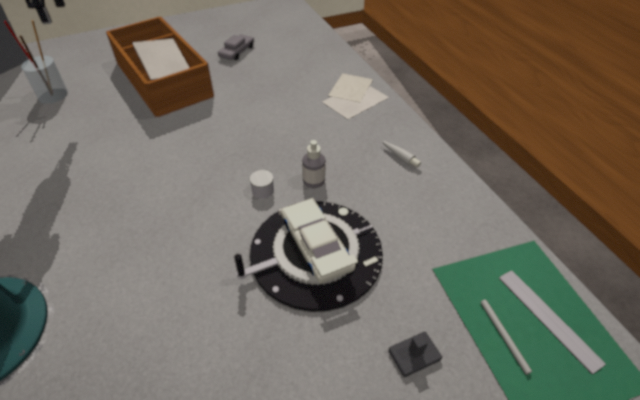

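```bash
cat > h.py <<'E'
import cv2, numpy as np
from rig import env, kinematics, telemetry, imaging, job
from scipy.spatial.transform import Rotation as R
def cam(n,st=None):
    c=imaging.camera_params(n); K=np.array([[c['fx'],0,c['cx']],[0,c['fy'],c['cy']],[0,0,1]])
    if n=='wrist':
        T=np.eye(4); T[:3,:3]=R.from_euler('xyz',st['eef_rot']).as_matrix(); T[:3,3]=st['eef_pos']; M=T@c['hand_eye']
    else: M=c['cam_to_world']
    return K,c['distortion'],M
def cast(px,z,C):
    K,D,M=C
    u=cv2.undistortPoints(np.array(px,float).reshape(-1,1,2),K,D).reshape(-1,2)
    r=np.c_[u,np.ones(len(u))]@M[:3,:3].T
    return M[:3,3]+r*((z-M[2,3])/r[:,2])[:,None]
def proj(P,C):
    K,D,M=C; W=np.linalg.inv(M)
    return cv2.projectPoints(np.array(P,float).reshape(-1,1,3),cv2.Rodrigues(W[:3,:3])[0],W[:3,3],K,D)[0].reshape(-1,2)
def circ(p):
    A=np.c_[2*p[:,:2],np.ones(len(p))]; s=np.linalg.lstsq(A,(p[:,:2]**2).sum(1),rcond=None)[0]
    return s[:2],np.sqrt(s[2]+s[:2]@s[:2])
E
cat > m.py <<'E'
from h import *
f=np.load('pics/top0.npz'); p=f['p']; C=cam('top')
g=cv2.cvtColor(p,cv2.COLOR_RGB2GRAY)
m=(g<60).astype(np.uint8); 
roi=np.zeros_like(m); cv2.circle(roi,(372,213),72,1,-1); m&=roi
n,l,s,c=cv2.connectedComponentsWithStats(m); k=1+np.argmax(s[1:,4]); print(s[k])
ct=max(cv2.findContours((l==k).astype(np.uint8),0,1)[0],key=len)
pt=cast(ct.reshape(-1,2),0.012,C)
for i in range(8):
    c0,r=circ(pt); e=np.hypot(*(pt[:,:2]-c0).T)-r
    keep=abs(e)<max(0.0015,1.5*np.median(abs(e)));
    pt=pt[keep]
print('centre',c0,r,len(pt))
# bright blobs
for name,(x,y),z in [('dot',(338,168),.0135),('bar',(404,170),.0135)]+[('screw',q,.012) for q in [(313,211),(341,263),(401,264),(431,213)]]:
    w=g[y-9:y+10,x-9:x+10]; b=(w>110).astype(np.uint8)
    n,l,s,cc=cv2.connectedComponentsWithStats(b); k=min(range(1,n),key=lambda k:np.hypot(*(cc[k]-9)))
    ww=np.where(l==k,w.astype(float)-60,0); yy,xx=np.mgrid[:19,:19]
    q=[(ww*xx).sum()/ww.sum()+x-9,(ww*yy).sum()/ww.sum()+y-9]
    P=cast([q],z,C)[0]; v=P[:2]-c0; print(name,q,s[k],P,'r',np.hypot(*v),'ang',np.arctan2(v[1],v[0]))
cr=cv2.resize(p[130:310,290:450],None,fx=3.3,fy=3.3,interpolation=cv2.INTER_CUBIC); cv2.imwrite('pics/topcrop.png',cr[:,:,::-1])
E
python3 m.py
```

```text
[ 340  150   97  128 3397]
centre [ 0.60092907 -0.09284243] 0.09073571433699325 66
dot [np.float64(337.0256080449018), np.float64(167.26800748362956)] [ 4  4  9 10 71] [0.6724822 0.0016135 0.0135   ] r 0.1184979839727647 ang 0.9224938926653701
bar [np.float64(404.0273614739447), np.float64(170.3958476557129)] [ 7  3  5 14 59] [ 0.66545932 -0.12803422  0.0135    ] r 0.07350248456621941 ang -0.49926884685004386
screw [np.float64(312.91982292179046), np.float64(210.8435809149041)] [ 7  7  5  5 22] [0.58857842 0.04871458 0.012     ] r 0.14209477777552218 ang 1.6578245584491942
screw [np.float64(341.4286391654813), np.float64(262.70697012802276)] [ 7  7  6  5 22] [ 0.48989206 -0.00440127  0.012     ] r 0.14195441890916616 ang 2.468988501683511
screw [np.float64(400.82202602230484), np.float64(264.05436802973975)] [ 7  7  5  5 20] [ 0.48611835 -0.11679265  0.012     ] r 0.11728220700465926 ang -2.9359358330732954
screw [np.float64(432.0), np.float64(214.0)] [10 10  1  1  1] [ 0.58050149 -0.17966347  0.012     ] r 0.08919181504446251 ang -1.8018772208657172
```

View pics/topcrop.png

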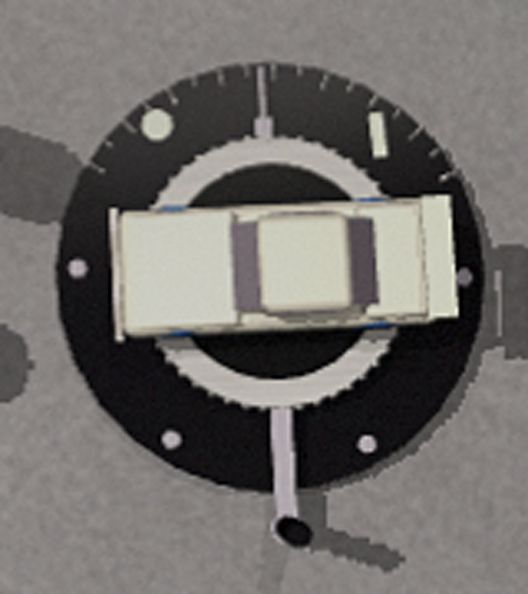

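```bash
cat > m2.py <<'E'
from h import *
f=np.load('pics/top0.npz'); p=f['p']; C=cam('top')
g=cv2.cvtColor(p,cv2.COLOR_RGB2GRAY).astype(np.float32)
c0=cast([(372,213)],.012,C)[0][:2]; 
for it in range(4):
    A=np.deg2rad(np.arange(-180,180,2)); rr=np.arange(.113,.137,.0005); E=[]
    for a in A:
        P=np.c_[c0[0]+rr*np.cos(a),c0[1]+rr*np.sin(a),0*rr+.012]; q=proj(P,C).astype(np.float32)
        v=cv2.remap(g,q[:,0].reshape(1,-1).copy(),q[:,1].reshape(1,-1).copy(),1)[0]
        v=cv2.GaussianBlur(v.reshape(1,-1),(9,1),2)[0]
        d=np.gradient(v); k=np.argmax(d)
        if v[-1]>85 and v[0]<60: E.append([*P[k,:2],a])   # bright bench outside
    E=np.array(E); pt=E[:,:2]
    for i in range(6):
        c,r=circ(pt); e=np.hypot(*(pt-c).T)-r; pt=pt[abs(e)<max(.001,2*np.median(abs(e)))]
    c0=c
    print(c,r,len(E),len(pt),np.std(e))
def blob(x,y,h,th):
    w=g[y-h:y+h+1,x-h:x+h+1]; n,l,s,cc=cv2.connectedComponentsWithStats((w>th).astype(np.uint8))
    k=min(range(1,n),key=lambda k:np.hypot(*(cc[k]-h))); ww=np.where(l==k,w-50,0); yy,xx=np.mgrid[:2*h+1,:2*h+1]
    return (ww*xx).sum()/ww.sum()+x-h,(ww*yy).sum()/ww.sum()+y-h
def rep(n,q,z):
    P=cast([q],z,C)[0]; v=P[:2]-c0; print(n,np.round(q,2),P.round(4),'r %.4f ang %.4f'%(np.hypot(*v),np.arctan2(v[1],v[0]))); return P
rep('dot',blob(338,168,8,100),.0135); rep('bar',blob(404,170,9,100),.0135)
for q in [(313,211),(341,263),(401,264)]: rep('screw',blob(*q,6,90),.012)
# needle: centroid columns in rows 152..164
for y in range(150,170,2):
    x=np.arange(362,378); w=np.clip(g[y,362:378]-55,0,None); rep('ndl',((w*x).sum()/w.sum(),y),.019)
# arm
for y in range(256,284,4):
    x=np.arange(366,388); w=np.clip(g[y,366:388]-70,0,None); rep('arm',((w*x).sum()/w.sum(),y),.024)
rep('posttop',(378.8,290.6),.074)
for n,q,z in [('bottlecap',(272,168),.108),('tin',(267,235),.039),('clamp',(496,180),.02)]: rep(n,q,z)
E
python3 m2.py
```

```text
[ 0.58477949 -0.06357593] 0.12441582805280645 135 108 0.00039763682995479373
[ 0.58468018 -0.06374944] 0.12450743817197862 128 97 0.0003893743448976121
[ 0.58456258 -0.06391077] 0.12463527796512879 130 88 0.00038296831591214754
[ 0.58459672 -0.06389132] 0.12462892002906141 131 95 0.0004251074812003686
dot [337.08 167.28] [0.6725 0.0015 0.0135] r 0.1095 ang 0.6400
bar [404.06 170.43] [ 0.6654 -0.1281  0.0135] r 0.1032 ang -0.6715
screw [312.97 210.8 ] [0.5887 0.0486 0.012 ] r 0.1126 ang 1.5347
screw [341.4  262.76] [ 0.4898 -0.0043  0.012 ] r 0.1120 ang 2.5808
screw [400.84 264.07] [ 0.4861 -0.1168  0.012 ] r 0.1118 ang -2.6484
ndl [368.68 150.  ] [ 0.7049 -0.0598  0.019 ] r 0.1204 ang 0.0343
ndl [368.83 152.  ] [ 0.701 -0.06   0.019] r 0.1164 ang 0.0338
ndl [369.38 154.  ] [ 0.697  -0.0609  0.019 ] r 0.1125 ang 0.0263
ndl [368.81 156.  ] [ 0.6931 -0.0597  0.019 ] r 0.1086 ang 0.0382
ndl [368.94 158.  ] [ 0.6892 -0.0599  0.019 ] r 0.1046 ang 0.0381
ndl [369.12 160.  ] [ 0.6852 -0.0602  0.019 ] r 0.1007 ang 0.0371
ndl [369. 162.] [ 0.6813 -0.0598  0.019 ] r 0.0968 ang 0.0419
ndl [369.2
[... 205 characters left out ...]
 ] [ 0.5019 -0.0662  0.024 ] r 0.0827 ang -3.1132
arm [374.72 260.  ] [ 0.4945 -0.066   0.024 ] r 0.0901 ang -3.1183
arm [375.02 264.  ] [ 0.4871 -0.0664  0.024 ] r 0.0976 ang -3.1160
arm [375.71 268.  ] [ 0.4797 -0.0675  0.024 ] r 0.1050 ang -3.1068
arm [375.68 272.  ] [ 0.4723 -0.0673  0.024 ] r 0.1124 ang -3.1110
arm [375.65 276.  ] [ 0.4649 -0.0671  0.024 ] r 0.1197 ang -3.1146
arm [374.32 280.  ] [ 0.4576 -0.0645  0.024 ] r 0.1270 ang -3.1368
posttop [378.8 290.6] [ 0.442 -0.066  0.074] r 0.1426 ang -3.1266
bottlecap [272 168] [0.6544 0.1178 0.108 ] r 0.1947 ang 1.2039
tin [267 235] [0.5421 0.1333 0.039 ] r 0.2017 ang 1.7831
clamp [496 180] [ 0.6445 -0.3056  0.02  ] r 0.2490 ang -1.3280
```

```bash
cat >> h.py <<'E'
AX=np.array([.5846,-.0639]); RP=.145
def pose(th,z):
    return [AX[0]-RP*np.cos(th),AX[1]-RP*np.sin(th),z],[-np.pi/2,0,-np.pi/2+th]
def st(): 
    s=telemetry.read_state(); print('t %.2f'%s['clock'],s['eef_pos'].round(4),s['eef_rot'].round(3),'F',s['force'].round(2),'w %.3f'%s['width']); return s
def snap(n,f,box=None,k=1):
    s=telemetry.read_state(); p,d=imaging.snapshot(n); np.savez(f'pics/{f}.npz',p=p,d=d)
    if box: p=cv2.resize(p[box[1]:box[3],box[0]:box[2]],None,fx=k,fy=k,interpolation=cv2.INTER_CUBIC)
    cv2.imwrite(f'pics/{f}.png',p[:,:,::-1]); return s
E
python3 - <<'E'
from h import *
env.goto(*pose(0.03,0.22)); st()
env.gripper_to(0.45); s=st(); print(s['joint_pos'].round(2))
s=snap('wrist','w1'); print(proj([[*pose(.03,0)[0][:2],.074]],cam('wrist',s)))
E
```

```text
t 2.77 [ 0.44   -0.0677  0.2201] [-1.57  0.   -1.54] F [0.26 0.28 0.75] w 1.000
t 3.29 [ 0.4397 -0.0682  0.22  ] [-1.571 -0.    -1.541] F [-0.77 -0.44 -0.02] w 0.450
[-0.21 -0.17  2.1  -0.    1.21  1.33]
[[321.13757289 192.82916345]]
```

View pics/w1.png

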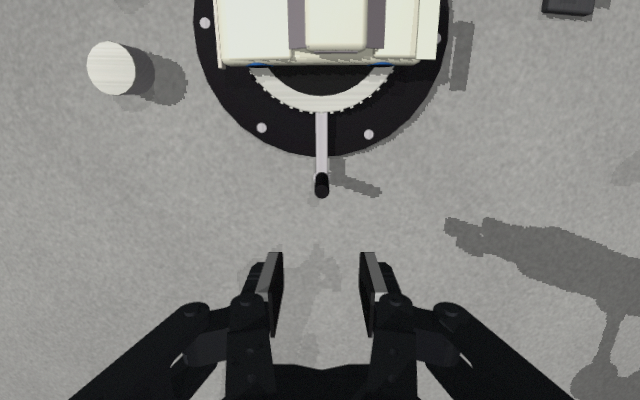

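The wrist view shows the post top at about (322,190). I predicted (321,193), so the jaws are centred over it. Next I lower and push most of the way.

```bash
python3 - <<'E'
from h import *
env.servo_line(*pose(0.03,0.05),max_speed=0.1); s=st()
if np.linalg.norm(s['force'])<5:
    for th in np.arange(0.08,0.581,0.0625):
        env.servo_line(*pose(th,0.05),max_speed=0.05); s=st()
        if np.linalg.norm(s['force'])>15: print('STOP');break
snap('top','t2',(290,130,450,310),3.3)
E
```

```text
t 5.19 [ 0.4403 -0.0684  0.0506] [-1.569 -0.    -1.541] F [ 0.03 -1.16  0.25] w 0.456
t 5.48 [ 0.4405 -0.0756  0.0504] [-1.57  -0.    -1.492] F [ 0.84 -0.17 -0.63] w 0.443
t 5.82 [ 0.4411 -0.0844  0.0501] [-1.571  0.    -1.43 ] F [ 0.23 -0.24 -0.52] w 0.446
t 6.15 [ 0.4427 -0.0933  0.05  ] [-1.571 -0.    -1.368] F [ 0.09  0.35 -1.08] w 0.451
t 6.48 [ 0.4448 -0.1022  0.05  ] [-1.571 -0.    -1.305] F [ 0.56  0.49 -0.44] w 0.446
t 6.82 [ 0.4474 -0.1108  0.05  ] [-1.571 -0.    -1.243] F [0.84 0.17 0.41] w 0.449
t 7.15 [ 0.4507 -0.1193  0.05  ] [-1.571 -0.    -1.18 ] F [0.28 0.3  0.2 ] w 0.455
t 7.48 [ 0.4544 -0.1276  0.05  ] [-1.571 -0.    -1.118] F [0.1  1.29 0.92] w 0.449
t 7.82 [ 0.4586 -0.1356  0.05  ] [-1.571 -0.    -1.055] F [-0.76  0.05 -0.34] w 0.449
t 8.15 [ 0.4634 -0.1433  0.05  ] [-1.571 -0.    -0.993] F [-0.01  0.19  0.69] w 0.448
```

View pics/t2.png

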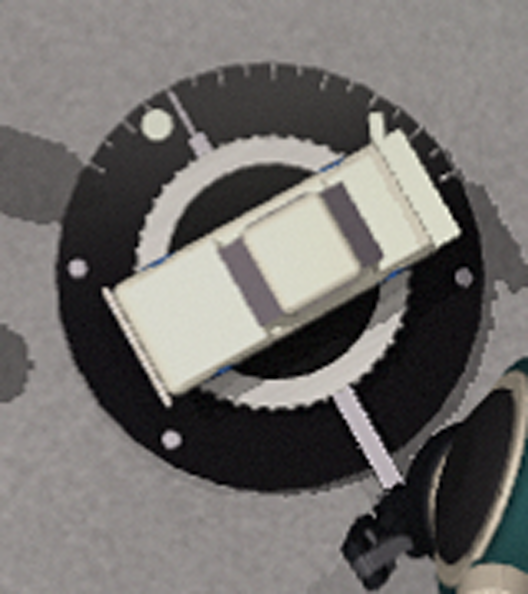

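The needle now points at about crop (170,92), just right of the dot at (157,125), and the car is clear of the gripper. I'll measure the angles along arcs.

```bash
cat >> h.py <<'E'
def bandang(g,C,radii,z,lo,hi,off=0):
    out=[]
    for r in radii:
        a=np.arange(lo,hi,.002); P=np.c_[AX[0]+r*np.cos(a+off),AX[1]+r*np.sin(a+off),0*a+z]; q=proj(P,C).astype(np.float32)
        v=cv2.remap(g,q[:,0].reshape(1,-1).copy(),q[:,1].reshape(1,-1).copy(),cv2.INTER_LINEAR)[0]
        b=np.median(v); w=np.clip(v-b-.4*(v.max()-b),0,None); k=np.argmax(w); w[abs(a-a[k])>.1]=0
        out.append((w*a).sum()/w.sum())
    return np.array(out)
def angles(f,lo,hi,nr=np.arange(.086,.12,.003),ar=np.arange(.088,.118,.003)):
    g=cv2.cvtColor(np.load(f'pics/{f}.npz')['p'],cv2.COLOR_RGB2GRAY).astype(np.float32); C=cam('top')
    n=bandang(g,C,nr,.019,lo,hi); a=bandang(g,C,ar,.024,lo,hi,np.pi)
    print(f,'needle',n.round(3),'med %.4f'%np.median(n)); print(' arm',a.round(3),'med %.4f'%np.median(a))
E
python3 - <<'E'
from h import *
angles('top0',-.2,.25); angles('t2',.4,.59,ar=np.arange(.088,.11,.003))
E
```

```text
top0 needle [0.043 0.041 0.041 0.039 0.038 0.038 0.04  0.041 0.041 0.041 0.04  0.031] med 0.0403
 arm [0.03  0.028 0.022 0.026 0.027 0.033 0.034 0.032 0.031 0.031] med 0.0304
t2 needle [0.502 0.499 0.495 0.501 0.499 0.499 0.532 0.553 0.56  0.54  0.499 0.499] med 0.5003
 arm [0.479 0.484 0.518 0.502 0.522 0.495 0.484 0.495] med 0.4947
```

```bash
python3 - <<'E'
from h import *
for th in (0.64,0.70):
    env.servo_line(*pose(th,0.05),max_speed=0.03); st()
env.sleep(.2)
snap('top','t3',(290,130,450,310),3.3)
angles('t3',.5,.75,nr=np.array([.084,.086,.088,.09,.092,.094,.119,.12]))
E
```

```text
t 8.64 [ 0.4683 -0.1505  0.05  ] [-1.571 -0.    -0.932] F [-0.37 -0.91  0.01] w 0.452
t 9.08 [ 0.4737 -0.1574  0.05  ] [-1.571 -0.    -0.871] F [ 0.42 -0.35 -0.63] w 0.448
t3 needle [0.62  0.618 0.616 0.613 0.616 0.619 0.624 0.627] med 0.6185
 arm [0.615 0.614 0.61  0.615 0.61  0.612 0.615 0.606 0.614 0.616] med 0.6137
```

View pics/t3.png

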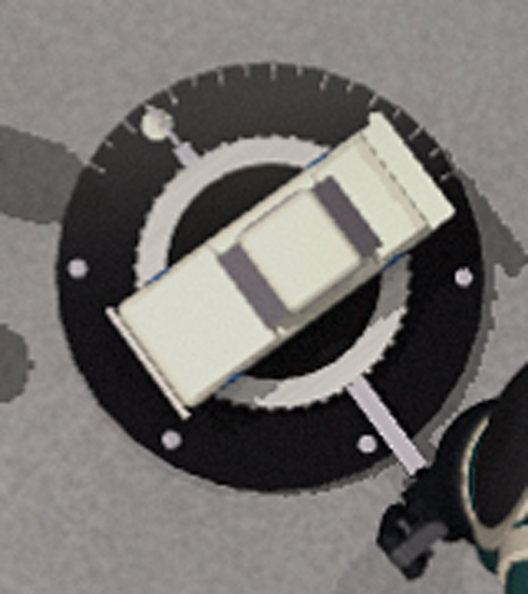

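```bash
python3 - <<'E'
from h import *
env.servo_line(*pose(0.7215,0.05),max_speed=0.02); env.sleep(.2)
env.servo_line(*pose(0.64,0.05),max_speed=0.04); st()
env.servo_line(*pose(0.64,0.22),max_speed=0.15); st()
snap('top','t4')
angles('t4',.5,.75,nr=np.array([.084,.086,.088,.09,.092,.094,.119,.12]))
# camera above dot: tool down, camera offset 82mm along tool z; pitch of view backward -> aim via projection
yaw=-np.pi/2; 
env.goto([.57,0.0,.26],[-np.pi/2,0,yaw]); env.sleep(.3)
s=snap('wrist','w4'); st(); np.save('pics/w4s.npy',np.r_[s['eef_pos'],s['eef_rot']])
print(proj([[.6725,.0015,.0135],[AX[0],AX[1],.02]],cam('wrist',s)))
E
```

```text
t 10.28 [ 0.4686 -0.1506  0.0501] [-1.57e+00 -1.00e-03 -9.30e-01] F [-0.62 -0.77 -0.48] w 0.452
t 11.57 [ 0.4675 -0.1502  0.2188] [-1.572  0.002 -0.931] F [-0.03  0.17  0.27] w 0.447
t4 needle [0.639 0.638 0.638 0.636 0.64  0.639 0.64  0.639] med 0.6390
 arm [0.624 0.64  0.638 0.631 0.635 0.637 0.634 0.633 0.638 0.636] med 0.6355
t 12.88 [ 0.5697 -0.0007  0.2599] [-1.571 -0.    -1.572] F [ 0.69 -0.95 -0.35] w 0.445
[[319.00609612  77.79773404]
 [374.95511392 157.18187297]]
```

View pics/w4.png

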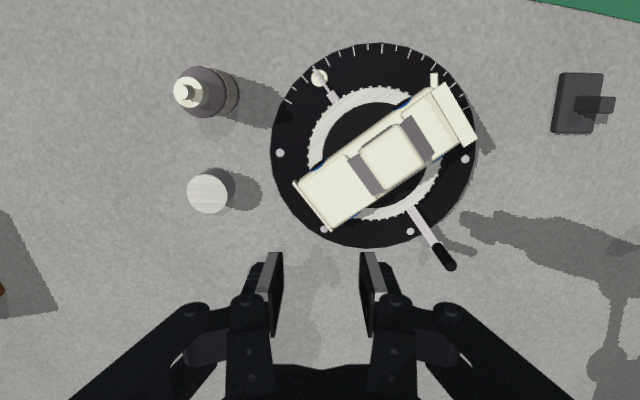

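The wrist view shows the needle running into the dot at (319,78). The lever is free at (443,255). I'll take a closer look at the needle over the dot.

```bash
python3 - <<'E'
from h import *
env.goto([.67,0.0,.17],[-np.pi/2,0,-np.pi/2]); env.sleep(.4)
s=snap('wrist','w5'); st(); np.save('pics/w5s.npy',np.r_[s['eef_pos'],s['eef_rot']])
q=proj([[.6725,.0015,.0135],[AX[0],AX[1],.02]],cam('wrist',s)); print(q)
x,y=q[0].astype(int); p=np.load('pics/w5.npz')['p']
y0=max(0,y-50);c=cv2.resize(p[y0:y+50,x-60:x+60],None,fx=6,fy=6,interpolation=cv2.INTER_CUBIC); cv2.imwrite('pics/w5c.png',c[:,:,::-1]); print(x-60,y0)
E
```

```text
t 13.93 [ 0.67   -0.      0.1711] [-1.569 -0.    -1.571] F [ 1.27 -0.77 -0.55] w 0.450
[[319.5091188  186.9098392 ]
 [384.24420727 272.48830069]]
259 136
```

View pics/w5c.png

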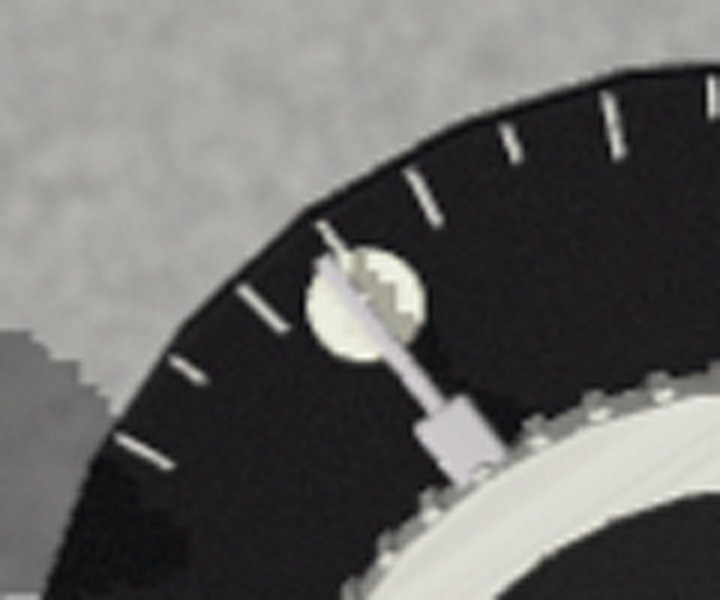

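```bash
python3 - <<'E'
from h import *
w=np.load('pics/w5s.npy'); C=cam('wrist',dict(eef_pos=w[:3],eef_rot=w[3:]))
f=lambda x,y:((x+.5)/6-.5+259,(y+.5)/6-.5+136)
p=np.load('pics/w5.npz')['p']
crop=p[170:206,300:340]; g=crop.min(2)
# dot: white pixels convex hull -> min enclosing ellipse
hsv=cv2.cvtColor(crop,cv2.COLOR_RGB2HSV)
x,y=f(366,303)
m=((g>130)).astype(np.uint8); yy,xx=np.mgrid[:36,:40]; m&=(np.hypot(xx+300-x,yy+170-y)<11).astype(np.uint8)
h=cv2.convexHull(np.argwhere(m)[:,::-1].astype(np.int32)); e=cv2.fitEllipse(h); print('ellipse',e, 'hand',x-300,y-170)
for q in [(x,y),(e[0][0]+300,e[0][1]+170)]:
    D=cast([q],.0135,C)[0][:2]
    a=cast([f(325,262)],.019,C)[0][:2]; b=cast([f(430,397)],.019,C)[0][:2]
    d=(a-b)/np.linalg.norm(a-b); n=np.array([-d[1],d[0]])
    print('dot',D,'tip',a,'off mm',(D-a)@n*1e3,'dir ang',np.arctan2(d[1],d[0]),'axis off mm',(AX-a)@n*1e3)
    ax=AX+[0,.0005]
    for A in(AX,ax): print(np.arctan2(*(D-A)[::-1]),np.arctan2(*(a-A)[::-1]),np.arctan2(*(b-A)[::-1]))
E
```

```text
ellipse ((19.548179626464844, 16.49835777282715), (18.302030563354492, 21.065649032592773), 133.86724853515625) hand 19.583333333333314 16.083333333333343
dot [0.67330356 0.00142946] tip [0.68130602 0.00762349] off mm -0.17079495948638374 dir ang 0.6418162703255734 axis off mm 0.6021663974240948
0.6347997965800761 0.6368099445418405 0.6353608608848157
0.6311354655013537 0.633459531969648 0.6310329898184743
dot [0.67290023 0.00146289] tip [0.68130602 0.00762349] off mm 0.09743436023483369 dir ang 0.6418162703255734 axis off mm 0.6021663974240948
0.6372219371683173 0.6368099445418405 0.6353608608848157
0.6335539514097723 0.633459531969648 0.6310329898184743
```

```bash
python3 - <<'E'
from h import *
st(); job.close_job()
E
```

```text
t 13.93 [ 0.67   -0.      0.1711] [-1.569 -0.    -1.571] F [ 1.27 -0.77 -0.55] w 0.450
the job is handed in; nothing more can be done
```

The needle now points at the middle of the round white dot, and the job is handed in. I closed the jaws partway around the lever post and pushed it slowly about 0.6 rad around its arc. Then I backed the finger off, lifted clear and took close-up pictures before handing in at about 13.9 s.

- **Top camera:** the needle reads 0.639 rad and the lever arm 0.636 rad; the dot is at 0.640 rad.
- **Wrist close-up:** the needle line passes within about 0.2 mm of the dot's middle. Two ways of finding the dot's centre gave −0.17 mm and +0.10 mm.
- **Small disagreement:** my estimate of the turning axis is off by about 0.5 mm. It shifts the needle and dot angles almost equally, so I made no correction.
- **Force:** the readings I took between push moves stayed below about 2 N.
- **Other objects:** the fingers kept clear of the car. The bottle, tin and clamp foot stayed well outside the arm's path; I didn't re-measure their positions afterwards.

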